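# Part a hooked-together test weight and hanger and bin them singly

### The job

A load-test weight is still hooked on its double-hook hanger, hanging in the fork rack. Lift the pair out by the hanger's black grip, set the weight down gently and upright in the shallow tray while it is still hooked on, then slacken the hooks, turn the hanger a quarter turn and draw it up out of the yoke, and put it foot down into the deep bin, where it may lean or lie. Leave the reel, the circuit board and the screwdriver where they are.

Things in the scene. Friction and masses are not known exactly. Their poses are not given: they have to be found in the camera images.
- hanger_grip (a point): Centre of the hanger's grip, 86 mm above the hanger's underside; z up, y along its foot bar. Hanger: 102 mm tall, 0.08 kg; grip is a black block 14 (x, pinch across this) x 26 (y) x 40 mm, 62 to 102 mm above the underside; under it a steel collar, 28 mm across, 4 mm thick, then an 8 mm round shank down to the foot bar. A half turn about z looks the same.
- hanger_foot (a point): Middle of the hanger's foot bar, 83 mm below hanger_grip, 3 mm above the hanger's underside; same axes. The foot is a 6 mm round steel bar along y, 45 mm over all, with a prong turned up at each end (prong tips 15 mm above the underside): an upside-down T with hooked ends.
- weight_yoke (a point): Centre of the slot in the weight's yoke, 47 mm above the weight's underside; z up, x along the slot. Two end posts carry two bars along x, each 5 mm wide, 44 to 50 mm above the underside; the slot between them is 56 (x) x 18 mm (y), open above and below. The hanger's shank goes down through it, its foot bar across and under both bars, prongs up outside them.
- weight_block (a point): Middle of the weight's steel block, 68 (x) x 50 (y) x 14 mm, 7 mm above the weight's underside, about 0.42 kg; clear height from block up to the yoke bars 30 mm. While it hangs, its underside is 38 mm below the hanger's; it can swing and turn some degrees. Once it stands, the hanger lowered 10 to 22 mm is unhooked; with its foot bar turned along the slot (within 10 degrees) it lifts out.
- rack: White steel fork rack, fixed; origin on the bench under the seat. Fork plate: top 134 mm above the bench, 6 mm thick, 64 mm wide, with a 12 mm slot open to the rack's -x side, ending in a 5 mm high lip 24 mm in front of the seat. Two columns 70 mm behind the seat (+x), foot plate 8 mm high below. Lift the pair 8 mm or more, then draw it out along -x, 70 mm or more.
- rack_seat (a point): Point on top of the fork plate on the shank's axis when seated, 134 mm above the bench; axes as rack. At the start the hanger's collar rests here, its underside 76 mm above the bench.
- tray: Shallow green plastic tray, fixed; 150 (x) x 130 (y) x 35 mm high, walls and floor 4 mm thick, open on top; origin at the centre of its underside on the bench.
- bin: Deep square green plastic bin, fixed; 124 x 124 x 64 mm high, walls and floor 4 mm thick, open on top; origin at the centre of its underside on the bench.
- reel: Bystander: grey solder reel standing on end, 54 mm across, 42 mm high; origin at the centre of its underside.
- board: Bystander: small green circuit board with components, 70 x 50 mm, 17 mm high; origin at the centre of its underside.
- driver: Bystander: screwdriver lying on the bench nearer the robot, lying along its x; origin beneath it.
Things that resemble listed ones, but are neither listed nor needed, are in the scene too. What is shaped like the bin but brown or purple is not meant.

How it is judged:
By the outcome, as a careful person would: the job done as asked, in the order asked, and still so for the second after the job is handed in, with the robot touching nothing.
It also fails if it takes over 61 s, if anything falls off the work surface, if the arm or the gripper's body presses on something with over 40 N, if the wrist force passes 120 N, or if a joint passes its speed limit or range.

### The arm

A 7-joint arm with a two-finger parallel gripper is mounted at the origin on the work surface. World frame = base frame: x ahead of the robot, y to its left, z up, the work surface at z = 0. Lengths are in mm, angles in rad, forces in N, time in s.
With the tool pointing down it reaches from about 400 to 875 mm from the base axis. Payload 4.4 kg.
Tool frame: the origin (TCP) lies at the very end of the fingers, on their centre line; the grasp point (between the pads) lies 19 mm behind it; z points along the fingers, y is the line along which they close (so a half turn about z gives the same grasp; the last joint's range is limited). The gripper opens to 85 mm and grips with 20 to 120 N. Pads are 22 mm wide; open, the fingers measure 114 mm over their backs; the gripper's body (76 mm by 85 mm) begins 54 mm behind the grasp point. The pads swing forward as they close: fully open they stand 13 mm farther back than shut.
Start: joints at [1.084, 0.628, 0.038, 1.517, -0.027, 0.996, -0.02], TCP at [265.547, -593.298, 231.313] pointing down, gripper open.
Joint ranges: [-3.06, 3.06], [-0.37, 2.12], [-1.25, 1.32], [0.18, 2.47], [-1.1, 4.24], [0.23, 1.98], [-2.94, 2.94]. Speed limits (rad/s): [2.57, 2.57, 3.14, 3.14, 3.14, 3.14, 3.14].

### API

Orientations are given as [roll, pitch, yaw] about the fixed x, y, z axes, in that order (R = Rz(yaw) Ry(pitch) Rx(roll)).
In Python, from cell import ctrl gives the robot as it stands.
- The arm moves only by the tool step_arm, never from a script. Its argument "series" is a list that holds one entry, the list of rows, each a list of 7 numbers: the turn, a rotation vector about the tool's x, y, z as a fraction of full scale, then the shift along the tool's x, y, z as a fraction of full scale, then the closure, from 0 (fully open) to 1 (shut). In form: [[[ax, ay, az, tx, ty, tz, gripper], ...]]. A call has 1 to 12 rows; each row shifts and turns the commanded pose from where the row before left it, along the tool's axes as they then stand; what a row does not reach is not made up. Full scale, the value 1, is 150 mm for a shift and 45 degrees for a turn. A row lasts 1/10 s, in which the tool goes at most 50 mm and 8.59 degrees, less where a joint would pass 70% of its speed; a pose out of reach is approached as far as the arm can. A call with a number of a shift or a turn outside -1 to 1 is refused whole. A call with a gripper value outside its range is refused whole. The fingers move at their own pace and stop on an object; the grip force is fixed at half the most. Time passes only in rows, so rows that do not move let the fingers close. It gives the time, the measured TCP pose, the force, the opening and the grip force at its end, in the units of the state.
- ctrl.read_state(): the state, without advancing time (a new reading comes with each control period).
- ctrl.get_image(name): name is "side" or "top" or "wrist"; returns a dict with "img" (420x560x3 uint8, red, green, blue), "fx", "fy", "cx", "cy" (pixels), "dist" ([k1, k2, p1, p2, k3] as OpenCV has them; the pictures are not rectified), "R" (3x3) and "t" (3): a world point X has camera coordinates R X + t. Camera axes: x right, y down, z forward; pixel columns grow to the right and rows downward; lengths in mm; the calibration is good to about 2 mm. A picture is of the moment at which its call begins. There is no depth.
- ctrl.finish_job(): hands the job in; it is judged then, once.
Trained networks look in a picture, given as the dict that the camera call returned (one of the last four; its "shot" number tells which), for a name from the list of things; names that differ only in an ending like _2 or _b are one class to them, and where a whole thing is asked for, a point or a joint stands for the part that bears it (a point fixed in the world has none). Each returns a list of dicts, best first, with "score" (0 to 1); they miss things now and then, are a little off and sometimes report something else, mostly with a low value. They report only what shows in the picture. A call takes as long as a camera call. They do not tell look-alikes from the thing itself.
- ctrl.recognise(picture, thing): "centre" ([column, row] in pixels, amid what is visible of it).
The state is a dict: "clock": time; "qpos": joint angles; "qd": joint speeds; "tau": joint torques, N m; "eef_pos": TCP position; "tool_rot": TCP orientation; "force": force on the tool from outside, world axes, zero at the start; "torque": the same for the moment, N m; "width": finger opening in mm; "gripper_force": force on a finger pad.
Only numpy, scipy, OpenCV 4.12 (cv2) and the standard library are available. Lean on these libraries where they do the work, as an engineer would, in place of code of your own. Each camera call takes 0.05 s, during which the arm holds its last target. There are 200 camera calls.

## Working session

There is one attempt and no reset: what is moved stays moved. The work goes in short steps, Python scripts to look and compute and a tool call to move; the robot and the scene stay as the last step left them, time stands still between calls to the robot, and variables do not carry over. Pictures are saved under pics/ and viewed, at most 10 in all, crops included, and the job is handed in when it is done.

Besides the shell and the picture viewer there is one more tool, called by a JSON object that holds its "api" and its "payload", one argument or row to a line. step_arm: Moves the arm, as the interface text tells. Shift numbers are shares of 150 mm and turn numbers shares of 45 degrees, none past 1 either way. Its arguments: {"type":"object","properties":{"series":{"type":"array","items":{"type":"array","items":{"type":"array","items":{"type":"number","minimum":-1,"maximum":1}}}}},"required":["series"]}

```bash
mkdir -p pics; cat > h.py <<'E'
import numpy as np, cv2
from cell import ctrl
from scipy.spatial.transform import Rotation as Ro
def K(p): return np.array([[p["fx"],0,p["cx"]],[0,p["fy"],p["cy"]],[0,0,1.]])
def shot(n,f=None):
    p=ctrl.get_image(n)
    if f: cv2.imwrite("pics/"+f,p["img"][:,:,::-1])
    return p
def ray(p,px):
    u=cv2.undistortPoints(np.array([[px]],float),K(p),np.array(p["dist"],float))[0,0]
    R=np.array(p["R"]);t=np.array(p["t"])
    d=R.T@np.array([u[0],u[1],1]); return -R.T@t, d/np.linalg.norm(d)
def atz(p,px,z):
    c,d=ray(p,px); return c+d*(z-c[2])/d[2]
def tri(*a):
    A=np.zeros((3,3));b=np.zeros(3)
    for p,px in a:
        c,d=ray(p,px);M=np.eye(3)-np.outer(d,d);A+=M;b+=M@c
    return np.linalg.solve(A,b)
def proj(p,X):
    R=np.array(p["R"]);t=np.array(p["t"],float)
    return cv2.projectPoints(np.array(X,float).reshape(-1,1,3),cv2.Rodrigues(R)[0],t,K(p),np.array(p["dist"],float))[0][:,0]
E
python3 - <<'E'
from h import *
np.set_printoptions(precision=1,suppress=True)
P={n:shot(n,n+"0.png") for n in("side","top")}
for n,p in P.items():
    c,_=ray(p,(280,210)); print(n,c)
    for th in["hanger_grip","weight_block","weight_yoke","rack","tray","bin","reel","board","driver"]:
        print(th,[(np.round(r["centre"]),round(r["score"],2),atz(p,r["centre"],30)) for r in ctrl.recognise(p,th)[:4]])
s=ctrl.read_state();print({k:s[k] for k in("clock","eef_pos","tool_rot","width")})
a=np.vstack([P["side"]["img"],P["top"]["img"]])
E
```

```text
side [-187.2  622.3  843.5]
hanger_grip [(array([248., 214.]), 0.71, array([709.6, -50.5,  30. ]))]
weight_block [(array([250., 245.]), 0.93, array([589.4,  39.8,  30. ]))]
weight_yoke [(array([189., 320.]), 0.73, array([482.4, 312.8,  30. ]))]
rack [(array([237., 242.]), 0.63, array([627.7,  57.5,  30. ])), (array([251., 242.]), 0.23, array([599.6,  29.7,  30. ]))]
tray [(array([190., 317.]), 0.62, array([486. , 306.5,  30. ]))]
bin [(array([419., 241.]), 0.97, array([ 273.4, -311.8,   30. ])), (array([230., 195.]), 0.96, array([827. , -74.5,  30. ])), (array([320., 169.]), 0.82, array([ 739.1, -402.8,   30. ])), (array([350., 209.]), 0.78, array([ 506.4, -292. ,   30. ]))]
reel [(array([181., 257.]), 0.62, array([683.1, 205.2,  30. ])), (array([239., 247.]), 0.31, array([606.1,  66.4,  30. ]))]
board [(array([289., 195.]), 0.45, array([ 693.7, -210.5,   30. ]))]
driver [(array([300., 257.]), 0.92, array([458.2, -24.7,  30. ]))]
top [ 364.4  -68.6 1338.4]
hanger_grip [(array([240., 204.]), 0.43, array([578.8,  65.3,  30. ]))]
weight_block [(array([244., 217.]), 0.73, array([545.6,  
[... 271 characters left out ...]
ray []
bin [(array([289., 115.]), 0.97, array([797.8, -60.8,  30. ])), (array([403., 328.]), 0.91, array([ 271.2, -312.5,   30. ])), (array([384., 232.]), 0.81, array([ 498.2, -279.6,   30. ])), (array([428., 125.]), 0.65, array([ 757.8, -401.8,   30. ]))]
reel [(array([241., 202.]), 0.67, array([583. ,  63.7,  30. ])), (array([183., 160.]), 0.63, array([693.5, 203.7,  30. ]))]
board [(array([364., 141.]), 0.96, array([ 724.7, -243.5,   30. ])), (array([242., 191.]), 0.25, array([609.6,  60.3,  30. ]))]
driver [(array([287., 243.]), 0.76, array([478.3, -46.3,  30. ]))]
{'clock': 1.0, 'eef_pos': array([ 265.5, -593.3,  231.3]), 'tool_rot': array([-3.1, -0. ,  0.4]), 'width': 85.5176525741226}
```

View pics/top0.png

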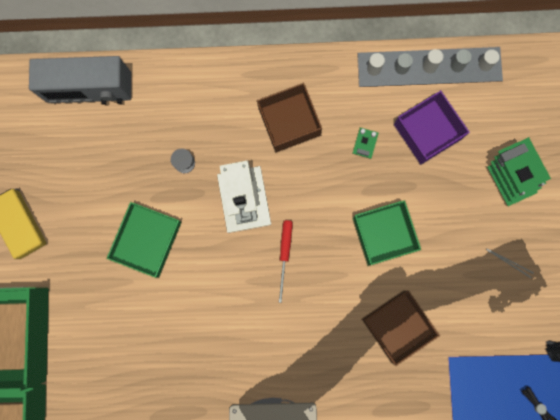

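View pics/side0.png

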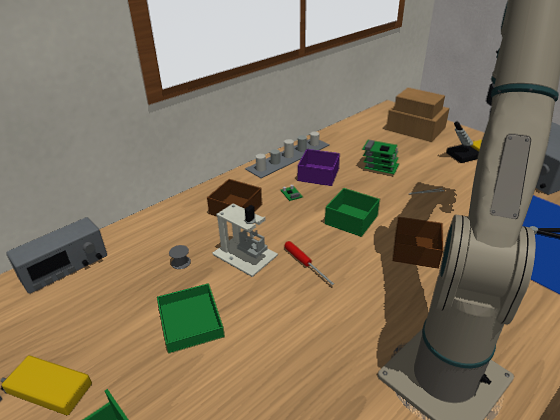

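Green tray at top (144,239) and green bin at top (384,232); the brown ones at (289,117) and (400,327), the purple one at (430,127), and the large green crate at lower left are look-alikes. The only rack and hanger is at (243,200). It's the white fork with a black grip at side (248,214), and I'll check it in a crop.

```bash
python3 - <<'E'
import cv2,numpy as np
a=cv2.imread("pics/side0.png")[195:285,200:290];b=cv2.imread("pics/top0.png")[155:235,205:285]
a=cv2.resize(a,(400,400),interpolation=cv2.INTER_CUBIC);b=cv2.resize(b,(400,400),interpolation=cv2.INTER_CUBIC)
cv2.imwrite("pics/crop1.png",np.hstack([a,b]))
E
```

```text
(no output)
```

View pics/crop1.png

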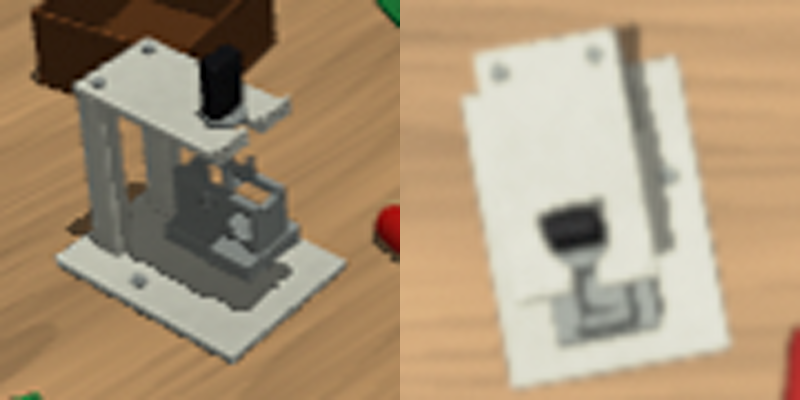

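```bash
cat > m1.py <<'E'
from h import *
from scipy.optimize import minimize
np.set_printoptions(precision=1,suppress=True)
P=shot("top");S=shot("side")
print("grip",tri((S,(250,214.1)),(P,(239.6,200.6))),atz(S,(250,214.1),162),atz(P,(239.6,200.6),172))
c=[atz(P,q,8)for q in[(227.4,232),(271,224.4),(260.4,166.4)]]
print("foot yaw",np.degrees([np.arctan2(*(c[2]-c[1])[[1,0]]),np.arctan2(*(c[0]-c[1])[[1,0]])-np.pi/2]),c)
def fit(n,p,c0,L,W,H):
    h=cv2.cvtColor(p["img"],cv2.COLOR_RGB2HSV); m=cv2.inRange(h,(45,80,20),(90,255,255))
    u=proj(p,[[c0[0],c0[1],20]])[0]; _,l=cv2.connectedComponents(m); k=l[int(u[1]),int(u[0])]; m=(l==k).astype(np.uint8)
    m=cv2.fillConvexPoly(m*0,cv2.convexHull(cv2.findNonZero(m)),1)
    def cost(v):
        a=v[2];X=[[v[0]+np.cos(a)*x-np.sin(a)*y,v[1]+np.sin(a)*x+np.cos(a)*y,z]for x in(-L/2,L/2)for y in(-W/2,W/2)for z in(0,H)]
        g=np.zeros(m.shape,np.uint8);hl=cv2.convexHull(proj(p,X).astype(np.float32))
        cv2.fillConvexPoly(g,np.round(hl*16).astype(np.int32),1,shift=4)
        return (g!=m).sum()/m.sum()
    best=min((minimize(cost,[*c0,a],method="Nelder-Mead",options=dict(initial_simplex=np.array([*c0,a])+np.array([[0,0,0],[15,0,0],[0,15,0],[0,0,.3]]))) for a in np.radians(range(-90,90,20))),key=lambda r:r.fun)
    print(n,best.x[:2],np.degrees(best.x[2]),best.fun)
for p in(P,S):
    fit("tray",p,(500,301),150,130,35); fit("bin",p,(498,-280),124,124,64)
E
python3 m1.py; python3 -c "
from h import *
s=ctrl.read_state();print(s['tool_rot'],s['force'],s['qpos']);p=ctrl.get_image('wrist');R=Ro.from_euler('xyz',s['tool_rot']).as_matrix();print(R);print(R.T@(-np.array(p['R']).T@p['t']-s['eef_pos']),np.array(p['R'])@R,p['fx'])"
```

```text
grip [564.   52.6 157.8] [558.8  55.7 162. ] [562.2  51.7 172. ]
foot yaw [8.8 8.1] [array([512.7, 100.2,   8. ]), array([528.1,  -7.7,   8. ]), array([674.7,  15. ,   8. ])]
tray [500.5 303.3] -21.696795333392952 0.038097966198796906
bin [ 495.6 -282.5] -74.09164355429186 0.04634641407307172
tray [501.8 300.7] -23.54475297558646 0.018958772193800783
bin [ 497.1 -288.2] -73.18989254378026 0.029850746268656716
[-3.14158486e+00 -1.91167643e-05  4.20824744e-01] [-0.05724915 -0.41022094  0.8588779 ] [ 1.08419408  0.62840167  0.03848254  1.51736169 -0.02696689  0.99635449
 -0.01998547]
[[ 9.12752332e-01  4.08513379e-01  1.42661218e-05]
 [ 4.08513379e-01 -9.12752332e-01  1.49207558e-05]
 [ 1.91167643e-05 -7.79105305e-06 -1.00000000e+00]]
[  85.85646111    0.44302072 -142.80626899] [[-5.41314386e-04  9.99999739e-01 -4.77478376e-04]
 [-9.44663366e-01 -6.67992369e-04 -3.28040667e-01]
 [-3.28040901e-01  2.73483198e-04  9.44663481e-01]] 343.5794016859741
```

```bash
cat > plan.py <<'E'
from h import *
import sys,json
# plan.py x y z yaw n grip [ease]: rows from the present measured pose; tool x yaw in deg
def plan(x,y,z,yaw,n,g,ease=0,start=None):
    s=ctrl.read_state(); p0=np.array(s["eef_pos"]); R0=Ro.from_euler("xyz",s["tool_rot"])
    R1=Ro.from_euler("xyz",[np.pi,0,np.radians(yaw)]); w=(R0.inv()*R1).as_rotvec()
    f=lambda i:(lambda u:u if not ease else (1-ease)*u+ease*u*u*(3-2*u))(i/n)
    R=R0;p=p0.copy();rows=[]
    for i in range(1,n+1):
        q=p0+f(i)*(np.array([x,y,z])-p0); Rq=R0*Ro.from_rotvec(w*f(i))
        r=np.r_[np.round((R.inv()*Rq).as_rotvec()/(np.pi/4),3),np.round(R.inv().apply(q-p)/150,3)]
        R=R*Ro.from_rotvec(r[:3]*np.pi/4); p=p+(Ro.from_euler("xyz",[0,0,0])*1 and 0 or 0) if False else p+ (Rprev:=R*Ro.from_rotvec(-r[:3]*np.pi/4)).apply(r[3:]*150)
        rows.append([float(v)+0. for v in r]+[g])
    for k in range(0,n,12): print(json.dumps([rows[k:k+12]]))
    print("from",p0.round(1),s["tool_rot"],"t",s["clock"])
a=[float(v) for v in sys.argv[1:]]
plan(a[0],a[1],a[2],a[3],int(a[4]),a[5],*(a[6:]))
E
sed -i 's/^        R=R\*Ro.*$/        p=p+R.apply(r[3:]*150); R=R*Ro.from_rotvec(r[:3]*np.pi\/4)/; s/,start=None//' plan.py
python3 plan.py 562 53 255 98.5 20 0
```

```text
[[[0.0, 0.0, -0.083, 0.178, -0.156, -0.008, 0.0], [0.0, 0.0, -0.082, 0.188, -0.145, -0.008, 0.0], [0.0, 0.0, -0.083, 0.197, -0.132, -0.008, 0.0], [0.0, 0.0, -0.083, 0.205, -0.118, -0.008, 0.0], [0.0, 0.0, -0.082, 0.213, -0.106, -0.007, 0.0], [0.0, 0.0, -0.083, 0.218, -0.091, -0.008, 0.0], [0.0, 0.0, -0.083, 0.224, -0.077, -0.008, 0.0], [0.0, 0.0, -0.082, 0.229, -0.062, -0.008, 0.0], [0.0, 0.0, -0.083, 0.232, -0.047, -0.008, 0.0], [0.0, 0.0, -0.083, 0.235, -0.032, -0.008, 0.0], [0.0, 0.0, -0.082, 0.237, -0.017, -0.008, 0.0], [0.0, 0.0, -0.083, 0.237, -0.001, -0.008, 0.0]]]
[[[0.0, 0.0, -0.083, 0.236, 0.014, -0.008, 0.0], [0.0, 0.0, -0.082, 0.235, 0.029, -0.007, 0.0], [0.0, 0.0, -0.083, 0.233, 0.045, -0.008, 0.0], [0.0, 0.0, -0.083, 0.23, 0.059, -0.008, 0.0], [0.0, 0.0, -0.082, 0.225, 0.074, -0.008, 0.0], [0.0, 0.0, -0.083, 0.22, 0.089, -0.008, 0.0], [0.0, 0.0, -0.083, 0.213, 0.103, -0.008, 0.0], [0.0, 0.0, -0.082, 0.207, 0.116, -0.008, 0.0]]]
from [ 265.5 -593.3  231.3] [-3.14159150e+00 -2.69846814e-05  4.20750736e-01] t 1.15
```

{"api": "step_arm", "payload": {
  "series": [
    [[0,0,-0.083,0.178,-0.156,-0.008,0],[0,0,-0.083,0.188,-0.145,-0.008,0],[0,0,-0.083,0.197,-0.132,-0.008,0],[0,0,-0.083,0.205,-0.118,-0.008,0],[0,0,-0.083,0.213,-0.106,-0.008,0],[0,0,-0.083,0.218,-0.091,-0.008,0],[0,0,-0.083,0.224,-0.077,-0.008,0],[0,0,-0.083,0.229,-0.062,-0.008,0],[0,0,-0.083,0.232,-0.047,-0.008,0],[0,0,-0.083,0.235,-0.032,-0.008,0],[0,0,-0.083,0.237,-0.017,-0.008,0],[0,0,-0.083,0.237,-0.001,-0.008,0]]
  ]
}}

```text
clock: 2.35
eef_pos: [443.5, -204.0, 246.0]
tool_rot: [3.141, 0.0, 1.206]
force: [0.3, 0.4, 0.2]
width: 85.2
gripper_force: 0.0
```

{"api": "step_arm", "payload": {
  "series": [
    [[0,0,-0.083,0.236,0.014,-0.008,0],[0,0,-0.082,0.235,0.029,-0.008,0],[0,0,-0.083,0.233,0.045,-0.008,0],[0,0,-0.083,0.23,0.059,-0.008,0],[0,0,-0.082,0.225,0.074,-0.008,0],[0,0,-0.083,0.22,0.089,-0.008,0],[0,0,-0.083,0.213,0.103,-0.008,0],[0,0,-0.082,0.207,0.116,-0.008,0],[0,0,0,0,0,0,0],[0,0,0,0,0,0,0]]
  ]
}}

```text
clock: 3.35
eef_pos: [560.5, 54.3, 255.2]
tool_rot: [-3.141, 0.0, 1.723]
force: [-0.7, -0.7, -0.6]
width: 85.0
gripper_force: 0.0
```

```bash
cat > w.py <<'E'
from h import *
import sys
np.set_printoptions(precision=1,suppress=True)
s=ctrl.read_state();print(s["clock"],s["eef_pos"],np.degrees(s["tool_rot"]),s["force"],s["width"],s["gripper_force"])
p=shot("wrist",sys.argv[1])
for th in sys.argv[2:]: print(th,[(np.round(r["centre"],1),round(r["score"],2)) for r in ctrl.recognise(p,th)[:2]])
import pickle;pickle.dump(p,open("w.pkl","wb"))
E
python3 w.py w1.png hanger_grip rack
```

```text
3.35 [560.5  54.3 255.2] [-180.     0.    98.7] [-0.7 -0.7 -0.6] 84.99177939031692 0.0
hanger_grip [(array([289.3, 204.6]), 0.83)]
rack [(array([331.9, 174.5]), 0.61)]
```

View pics/w1.png

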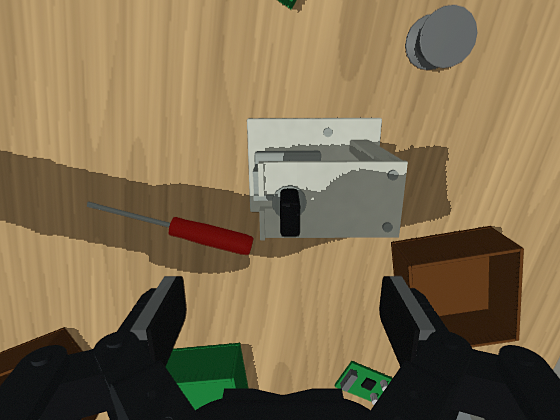

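```bash
python3 - <<'E'
from h import *;import pickle
p=pickle.load(open("w.pkl","rb"))
h=(p["img"].max(2)<50).astype(np.uint8); _,l,st,c=cv2.connectedComponentsWithStats(h); k=l[215,290]; print(st[k],c[k])
print(atz(p,c[k],162), tri((p,c[k]),))if 0 else print(atz(p,c[k],162),atz(p,c[k],168))
a=np.radians(98.7)
for dy in(-13,13):
  for dz in(-20,20):
    g=atz(p,c[k],162); print(proj(p,[g+[np.cos(a)*dy,np.sin(a)*dy,dz]]))
E
python3 plan.py 561 53 145 98.5 12 0 1
```

```text
[280 188  21  49 928] [289.43103448 212.57435345]
[566.99964586  53.74622639 162.        ] [566.53991917  55.89216371 168.        ]
[[288.83840636 219.2771628 ]]
[[289.85052141 240.27593055]]
[[289.05781565 187.92020892]]
[[290.14405848 204.50996599]]
[[[0.0, 0.0, 0.0, 0.0, 0.0, 0.014, 0.0], [0.0, 0.0, 0.0, 0.0, 0.001, 0.04, 0.0], [0.0, 0.0, 0.0, 0.001, 0.0, 0.061, 0.0], [0.0, 0.0, 0.0, 0.001, 0.001, 0.076, 0.0], [0.0, 0.001, 0.0, 0.0, 0.001, 0.085, 0.0], [0.0, 0.0, 0.0, 0.001, 0.0, 0.091, 0.0], [-0.001, 0.0, 0.001, 0.001, 0.001, 0.091, 0.0], [0.0, 0.0, 0.0, 0.001, 0.001, 0.086, 0.0], [0.0, 0.0, 0.0, 0.0, 0.001, 0.076, 0.0], [0.0, 0.0, 0.0, 0.001, 0.0, 0.06, 0.0], [0.0, 0.0, 0.0, 0.0, 0.0, 0.04, 0.0], [0.0, 0.0, 0.0, 0.0, 0.001, 0.015, 0.0]]]
from [560.2  52.  255.2] [-3.14091775e+00  1.08242747e-03  1.71981058e+00] t 3.5
```

The wrist picture shows the grip at (289,212), upright along the image columns, so it is aligned with the tool. It measures (566,53.5), about 6 mm further along tool y. I'll descend and then close.

{"api": "step_arm", "payload": {
  "series": [
    [[0,0,0,0.004,0.02,0.03,0],[0,0,0,0,0.02,0.08,0],[0,0,0,0,0,0.12,0],[0,0,0,0,0,0.14,0],[0,0,0,0,0,0.14,0],[0,0,0,0,0,0.12,0],[0,0,0,0,0,0.07,0],[0,0,0,0,0,0.033,0],[0,0,0,0,0,0,0],[0,0,0,0,0,0,0]]
  ]
}}

```text
clock: 4.5
eef_pos: [566.9, 55.3, 145.9]
tool_rot: [3.14, -0.0, 1.722]
force: [-0.7, 0.4, -0.0]
width: 85.4
gripper_force: 0.0
```

{"api": "step_arm", "payload": {
  "series": [
    [[0,0,0,0,0,0,1],[0,0,0,0,0,0,1],[0,0,0,0,0,0,1],[0,0,0,0,0,0,1],[0,0,0,0,0,0,1],[0,0,0,0,0,0,1],[0,0,0,0,0,0,1],[0,0,0,0,0,0,1],[0,0,0,0,0,0,1],[0,0,0,0,0,0,1]]
  ]
}}

```text
clock: 5.5
eef_pos: [566.3, 55.2, 145.6]
tool_rot: [-3.142, 0.0, 1.722]
force: [-2.5, -0.3, 5.2]
width: 12.9
gripper_force: 59.5
```

```bash
python3 w.py w2.png
```

```text
5.5 [566.3  55.2 145.6] [-180.     0.    98.7] [-2.5 -0.3  5.2] 12.926642069513255 59.459179043769836
```

View pics/w2.png

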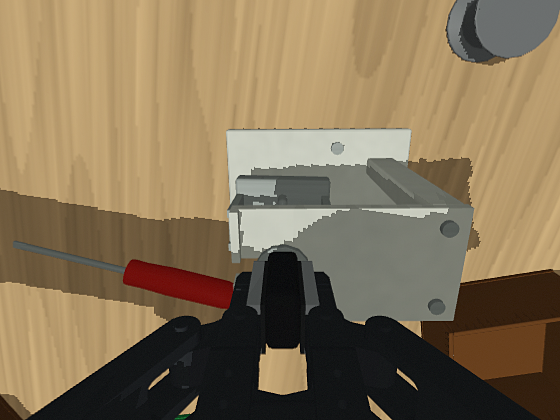

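The pads hold the grip at (283,295), with the collar just above the fork plate. I'll lift 15 mm and draw out 95 mm along tool -y.

{"api": "step_arm", "payload": {
  "series": [
    [[0,0,0,0,0,-0.02,1],[0,0,0,0,0,-0.035,1],[0,0,0,0,0,-0.035,1],[0,0,0,0,0,-0.02,1],[0,0,0,0,0,0,1]]
  ]
}}

```text
clock: 6.05
eef_pos: [566.8, 55.2, 162.3]
tool_rot: [3.141, -0.0, 1.722]
force: [-0.1, 0.0, -4.3]
width: 13.7
gripper_force: 58.5
```

```bash
python3 w.py w3.png
```

```text
6.05 [566.8  55.2 162.3] [179.9  -0.   98.7] [-0.1  0.  -4.3] 13.661486672700839 58.5218346118927
```

{"api": "step_arm", "payload": {
  "series": [
    [[0,0,0,0,-0.02,0,1],[0,0,0,0,-0.04,0,1],[0,0,0,0,-0.06,0,1],[0,0,0,0,-0.08,0,1],[0,0,0,0,-0.09,0,1],[0,0,0,0,-0.09,0,1],[0,0,0,0,-0.08,0,1],[0,0,0,0,-0.07,0,1],[0,0,0,0,-0.06,-0.02,1],[0,0,0,0,-0.04,-0.04,1],[0,0,0,0,-0.02,-0.04,1],[0,0,0,0,0,-0.02,1]]
  ]
}}

```text
clock: 7.3
eef_pos: [470.4, 40.6, 180.9]
tool_rot: [3.14, 0.0, 1.722]
force: [-1.1, -0.3, -4.7]
width: 13.5
gripper_force: 58.6
```

```bash
python3 w.py w4.png; python3 plan.py 501 302 181 98.7 20 1 1
```

```text
7.3 [470.4  40.6 180.9] [179.9   0.   98.7] [-1.1 -0.3 -4.7] 13.548098984174421 58.6052280664444
[[[0.0, 0.0, 0.0, 0.012, 0.003, 0.0, 1.0], [0.0, 0.0, 0.0, 0.035, 0.01, 0.0, 1.0], [0.0, 0.0, 0.0, 0.056, 0.015, 0.0, 1.0], [0.0, 0.0, 0.0, 0.073, 0.02, 0.0, 1.0], [0.001, 0.0, 0.0, 0.088, 0.024, 0.0, 1.0], [0.0, 0.0, 0.0, 0.102, 0.027, 0.0, 1.0], [0.0, 0.0, 0.0, 0.111, 0.031, 0.0, 1.0], [0.0, 0.0, 0.0, 0.119, 0.032, 0.0, 1.0], [0.0, 0.0, 0.0, 0.124, 0.034, 0.001, 1.0], [0.001, 0.0, 0.0, 0.126, 0.034, 0.0, 1.0], [0.0, 0.0, 0.0, 0.127, 0.034, 0.0, 1.0], [0.0, 0.0, 0.0, 0.124, 0.034, 0.0, 1.0]]]
[[[0.0, 0.0, 0.0, 0.118, 0.032, 0.0, 1.0], [0.001, 0.0, -0.001, 0.112, 0.031, 0.0, 1.0], [0.0, 0.0, 0.0, 0.101, 0.027, 0.0, 1.0], [0.0, 0.0, 0.0, 0.088, 0.024, 0.0, 1.0], [0.0, 0.0, 0.0, 0.073, 0.02, 0.0, 1.0], [0.0, 0.0, 0.0, 0.056, 0.015, 0.0, 1.0], [0.0, 0.0, 0.0, 0.035, 0.01, 0.0, 1.0], [0.0, 0.0, 0.0, 0.012, 0.003, 0.0, 1.0]]]
from [471.   40.7 181.1] [3.13897134e+00 8.34261995e-05 1.72211547e+00] t 7.35
```

View pics/w4.png

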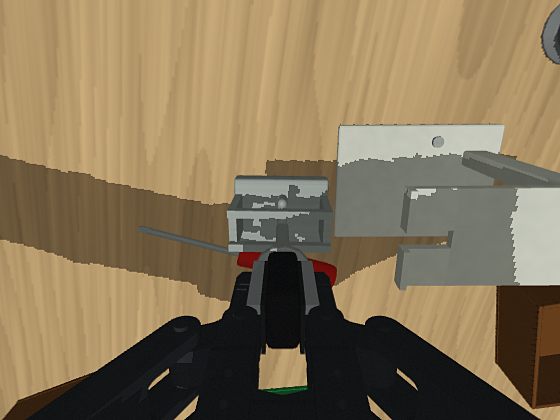

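The picture shows the pair clear of the fork and hanging level. The yoke is at (280,220), aligned with the tool. I'll carry it to the tray.

{"api": "step_arm", "payload": {
  "series": [
    [[0,0,0,0.012,0.003,0,1],[0,0,0,0.035,0.01,0,1],[0,0,0,0.056,0.015,0,1],[0,0,0,0.073,0.02,0,1],[0,0,0,0.088,0.024,0,1],[0,0,0,0.102,0.027,0,1],[0,0,0,0.111,0.031,0,1],[0,0,0,0.119,0.032,0,1],[0,0,0,0.124,0.034,0,1],[0,0,0,0.126,0.034,0,1],[0,0,0,0.127,0.034,0,1],[0,0,0,0.124,0.034,0,1]]
  ]
}}

```text
clock: 8.55
eef_pos: [489.0, 212.4, 179.7]
tool_rot: [-3.141, -0.001, 1.724]
force: [0.4, -0.0, -4.6]
width: 13.1
gripper_force: 58.6
```

{"api": "step_arm", "payload": {
  "series": [
    [[0,0,0,0.118,0.032,0,1],[0,0,0,0.112,0.031,0,1],[0,0,0,0.101,0.027,0,1],[0,0,0,0.088,0.024,0,1],[0,0,0,0.073,0.02,0,1],[0,0,0,0.056,0.015,0,1],[0,0,0,0.035,0.01,0,1],[0,0,0,0.012,0.003,0,1],[0,0,0,0,0,0,1],[0,0,0,0,0,0,1],[0,0,0,0,0,0,1],[0,0,0,0,0,0,1]]
  ]
}}

```text
clock: 9.75
eef_pos: [500.0, 301.3, 179.9]
tool_rot: [-3.142, 0.0, 1.721]
force: [1.0, 1.1, -5.6]
width: 13.1
gripper_force: 58.6
```

```bash
python3 w.py w5.png tray weight_block weight_yoke
```

```text
9.75 [500.  301.3 179.9] [-180.     0.    98.6] [ 1.   1.1 -5.6] 13.141473572489678 58.60191106796265
tray [(array([275.8, 162.4]), 0.59)]
weight_block [(array([280.3, 212. ]), 0.68)]
weight_yoke [(array([278.2, 212.1]), 0.84)]
```

View pics/w5.png

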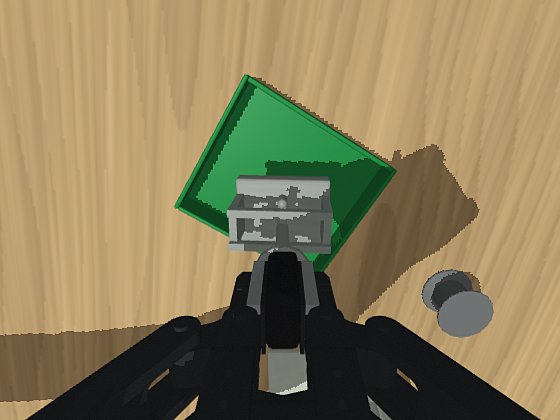

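The weight hangs straight over the tray, with the yoke at (280,215) and the tray corners at (247,76), (394,170) and (178,207). I'll lower 62 mm, then creep.

{"api": "step_arm", "payload": {
  "series": [
    [[0,0,0,0,0,0.02,1],[0,0,0,0,0,0.05,1],[0,0,0,0,0,0.07,1],[0,0,0,0,0,0.08,1],[0,0,0,0,0,0.07,1],[0,0,0,0,0,0.05,1],[0,0,0,0,0,0.04,1],[0,0,0,0,0,0.03,1],[0,0,0,0,0,0,1],[0,0,0,0,0,0,1]]
  ]
}}

```text
clock: 10.95
eef_pos: [500.1, 302.0, 118.6]
tool_rot: [3.141, -0.0, 1.722]
force: [0.2, -0.7, -4.9]
width: 13.2
gripper_force: 58.5
```

{"api": "step_arm", "payload": {
  "series": [
    [[0,0,0,0,0,0.01,1],[0,0,0,0,0,0.01,1],[0,0,0,0,0,0.01,1],[0,0,0,0,0,0.01,1],[0,0,0,0,0,0.01,1],[0,0,0,0,0,0.01,1],[0,0,0,0,0,0,1]]
  ]
}}

```text
clock: 11.65
eef_pos: [500.1, 302.0, 109.6]
tool_rot: [3.141, -0.0, 1.722]
force: [-0.3, -0.3, -0.8]
width: 13.3
gripper_force: 59.2
```

{"api": "step_arm", "payload": {
  "series": [
    [[0,0,0,0,0,0.02,1],[0,0,0,0,0,0.025,1],[0,0,0,0,0,0.025,1],[0,0,0,0,0,0.023,1],[0,0,0,0,0,0,1],[0,0,0,0,0,0,1]]
  ]
}}

```text
clock: 12.25
eef_pos: [499.9, 301.8, 95.2]
tool_rot: [-3.141, 0.0, 1.722]
force: [-0.2, -0.7, -1.1]
width: 13.3
gripper_force: 59.3
```

```bash
python3 w.py w6.png weight_yoke; python3 -c "
from h import *;shot('side','s6.png')
a=cv2.imread('pics/s6.png')[250:370,120:280];cv2.imwrite('pics/c6.png',np.hstack([cv2.resize(a,(400,300),interpolation=2),cv2.resize(cv2.imread('pics/w6.png'),(400,300))]))
print(ctrl.read_state()['qpos'])"
```

```text
12.25 [499.9 301.8  95.2] [-180.     0.    98.7] [-0.2 -0.7 -1.1] 13.343499165905316 59.25538122653961
weight_yoke [(array([385.4, 412.8]), 0.7), (array([276.5, 219.5]), 0.68)]
[-0.40902804  0.72651244 -0.28841996  1.81684839  0.32030925  0.64360354
 -0.73522574]
```

View pics/c6.png

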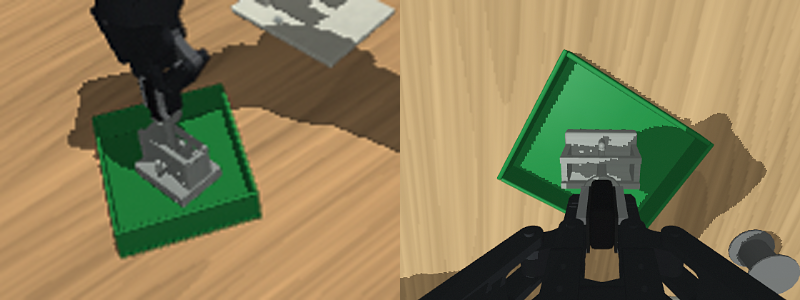

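The weight stands upright in the tray, with the yoke at (600,150) in the right half and its bars along tool y. The wrist force shows the hooks are slack. Now I'll turn 90 degrees about tool z.

{"api": "step_arm", "payload": {
  "series": [
    [[0,0,0.08,0,0,0,1],[0,0,0.12,0,0,0,1],[0,0,0.12,0,0,0,1],[0,0,0.12,0,0,0,1],[0,0,0.12,0,0,0,1],[0,0,0.12,0,0,0,1],[0,0,0.12,0,0,0,1],[0,0,0.12,0,0,0,1],[0,0,0.12,0,0,0,1]]
  ]
}}

```text
clock: 13.3
eef_pos: [500.0, 302.0, 95.6]
tool_rot: [-3.142, -0.0, 0.902]
force: [-0.0, -0.2, -0.4]
width: 13.3
gripper_force: 59.3
```

{"api": "step_arm", "payload": {
  "series": [
    [[0,0,0.12,0,0,0,1],[0,0,0.12,0,0,0,1],[0,0,0.12,0,0,0,1],[0,0,0.12,0,0,0,1],[0,0,0.12,0,0,0,1],[0,0,0.12,0,0,0,1],[0,0,0.12,0,0,0,1],[0,0,0.12,0,0,0,1],[0,0,0,0,0,0,1],[0,0,0,0,0,0,1]]
  ]
}}

```text
clock: 14.3
eef_pos: [499.9, 302.0, 95.5]
tool_rot: [-3.141, -0.0, 0.154]
force: [0.1, 0.1, -1.1]
width: 13.2
gripper_force: 59.3
```

```bash
python3 w.py w7.png weight_yoke
```

```text
14.3 [499.9 302.   95.5] [-180.    -0.     8.8] [ 0.1  0.1 -1.1] 13.225920431722123 59.27153706550598
weight_yoke [(array([286.2, 205.4]), 0.77)]
```

View pics/w7.png

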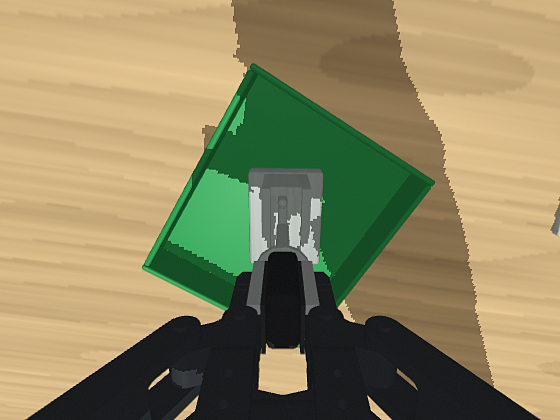

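The foot prong at (282,205) lies centred in the slot, between the bars at about (262,215) and (308,215). I'll draw up slowly and check the force.

{"api": "step_arm", "payload": {
  "series": [
    [[0,0,0,0,0,-0.02,1],[0,0,0,0,0,-0.03,1],[0,0,0,0,0,-0.03,1],[0,0,0,0,0,-0.03,1],[0,0,0,0,0,-0.03,1],[0,0,0,0,0,-0.03,1],[0,0,0,0,0,-0.03,1]]
  ]
}}

```text
clock: 15.1
eef_pos: [500.0, 301.8, 125.9]
tool_rot: [-3.142, -0.0, 0.151]
force: [-0.2, -0.9, -1.5]
width: 13.1
gripper_force: 59.3
```

{"api": "step_arm", "payload": {
  "series": [
    [[0,0,0,0,0,-0.04,1],[0,0,0,0,0,-0.06,1],[0,0,0,0,0,-0.08,1],[0,0,0,0,0,-0.1,1],[0,0,0,0,0,-0.1,1],[0,0,0,0,0,-0.1,1],[0,0,0,0,0,-0.06,1],[0,0,0,0,0,-0.03,1],[0,0,0,0,0,0,1],[0,0,0,0,0,0,1]]
  ]
}}

```text
clock: 16.1
eef_pos: [499.6, 301.6, 210.5]
tool_rot: [3.141, 0.001, 0.151]
force: [0.3, -0.4, -1.2]
width: 13.4
gripper_force: 59.3
```

```bash
python3 w.py w8.png weight_yoke; python3 plan.py 497 -285 210 8.7 24 1 0.7;python3 -c "
from h import *;shot('side','s8.png')
a=cv2.imread('pics/s8.png')[230:370,120:280];cv2.imwrite('pics/c8.png',np.hstack([cv2.resize(a,(400,350),interpolation=2),cv2.resize(cv2.imread('pics/w8.png'),(400,350))]))"
```

```text
16.1 [499.6 301.6 210.5] [180.    0.    8.7] [ 0.3 -0.4 -1.2] 13.436294118388883 59.27222013473511
weight_yoke [(array([284.3, 176.3]), 0.72)]
[[[0.0, 0.0, 0.0, -0.01, 0.062, 0.0, 1.0], [0.0, 0.0, 0.0, -0.014, 0.088, 0.0, 1.0], [0.0, 0.0, 0.0, -0.017, 0.111, 0.0, 1.0], [0.0, 0.0, 0.0, -0.021, 0.132, 0.0, 1.0], [0.0, 0.0, 0.0, -0.023, 0.152, 0.001, 1.0], [0.0, 0.0, 0.0, -0.027, 0.167, 0.0, 1.0], [0.0, 0.0, 0.0, -0.028, 0.182, 0.0, 1.0], [0.0, 0.0, 0.0, -0.031, 0.193, 0.0, 1.0], [0.0, 0.001, 0.0, -0.031, 0.203, 0.001, 1.0], [0.0, 0.0, 0.0, -0.033, 0.21, 0.0, 1.0], [0.0, 0.0, 0.0, -0.034, 0.215, 0.0, 1.0], [0.0, 0.0, 0.0, -0.034, 0.217, 0.0, 1.0]]]
[[[0.0, 0.0, 0.0, -0.034, 0.217, 0.0, 1.0], [0.0, 0.0, 0.0, -0.034, 0.214, 0.001, 1.0], [0.001, 0.0, 0.0, -0.033, 0.21, 0.0, 1.0], [0.0, 0.0, 0.0, -0.032, 0.203, 0.0, 1.0], [0.0, 0.0, 0.0, -0.03, 0.193, 0.0, 1.0], [0.0, 0.0, 0.0, -0.028, 0.182, 0.0, 1.0], [0.0, 0.0, 0.0, -0.027, 0.168, 0.0, 1.0], [0.0, 0.001, 0.0, -0.023, 0.151, 0.0, 1.0], [0.0, 0.0, 0.0, -0.021, 0.132, 0.0, 1.0], [0.0, 0.0, -0.001, -0.018, 0.111, 0.0, 1.0], [0.0, 0.0, 0.0, -0.014, 0.088, 0.0, 1.0], [0.0, 0.0, 0.0, -0.009, 0.062, 0.0, 1.0]]]
from [499.5 301.6 210.2] [3.14097794e+00 1.36752667e-03 1.51434410e-01] t 16.2
```

View pics/c8.png

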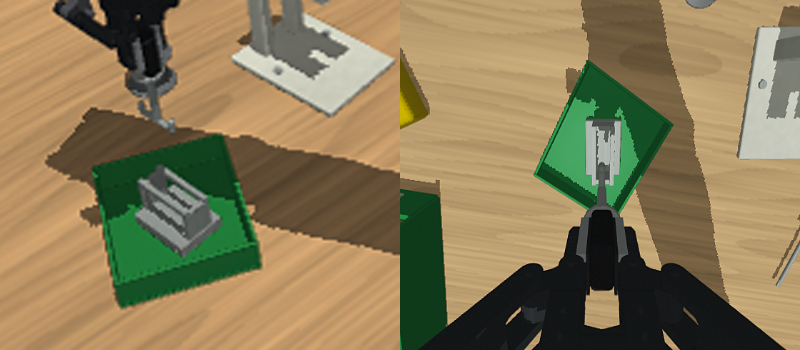

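The weight stands upright in the tray at left (178,215), with the hanger free above it. I'll carry the hanger to the green bin.

{"api": "step_arm", "payload": {
  "series": [
    [[0,0,0,-0.01,0.062,0,1],[0,0,0,-0.014,0.088,0,1],[0,0,0,-0.017,0.111,0,1],[0,0,0,-0.021,0.132,0,1],[0,0,0,-0.023,0.152,0,1],[0,0,0,-0.027,0.167,0,1],[0,0,0,-0.028,0.182,0,1],[0,0,0,-0.031,0.193,0,1],[0,0,0,-0.031,0.203,0,1],[0,0,0,-0.033,0.21,0,1],[0,0,0,-0.034,0.215,0,1],[0,0,0,-0.034,0.217,0,1]]
  ]
}}

```text
clock: 17.45
eef_pos: [497.9, 5.5, 211.1]
tool_rot: [3.141, -0.0, 0.15]
force: [0.5, -0.9, -0.6]
width: 13.6
gripper_force: 59.3
```

{"api": "step_arm", "payload": {
  "series": [
    [[0,0,0,-0.034,0.217,0,1],[0,0,0,-0.034,0.214,0,1],[0,0,0,-0.033,0.21,0,1],[0,0,0,-0.032,0.203,0,1],[0,0,0,-0.03,0.193,0,1],[0,0,0,-0.028,0.182,0,1],[0,0,0,-0.027,0.168,0,1],[0,0,0,-0.023,0.151,0,1],[0,0,0,-0.021,0.132,0,1],[0,0,0,-0.018,0.111,0,1],[0,0,0,-0.014,0.088,0,1],[0,0,0,-0.009,0.062,0,1]]
  ]
}}

```text
clock: 18.65
eef_pos: [496.8, -286.1, 210.9]
tool_rot: [3.141, 0.0, 0.15]
force: [-0.0, -0.3, -0.2]
width: 12.5
gripper_force: 59.3
```

{"api": "step_arm", "payload": {
  "series": [
    [[0,0,0,0,0,0,1],[0,0,0,0,0,0,1]]
  ]
}}

```text
clock: 18.85
eef_pos: [497.5, -284.0, 210.8]
tool_rot: [-3.141, 0.0, 0.152]
force: [-0.4, 0.7, -0.6]
width: 13.0
gripper_force: 59.3
```

```bash
python3 w.py w9.png bin
```

```text
18.85 [ 497.5 -284.   210.8] [-179.9    0.     8.7] [-0.4  0.7 -0.6] 12.990294085780906 59.28503751754761
bin [(array([280.7, 180.6]), 0.78), (array([425.3,   5.7]), 0.58)]
```

View pics/w9.png

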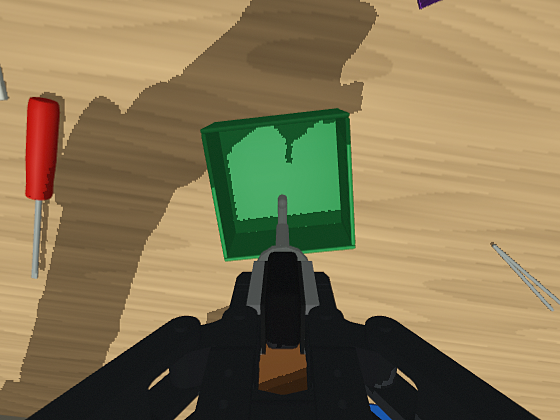

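The hanger is over the green bin, foot at (281,205), bin centre around (280,185). That view was one over the picture allowance, so from here I'll check by numbers only. I'll lower 133 mm, then open.

{"api": "step_arm", "payload": {
  "series": [
    [[0,0,0,0,0,0.03,1],[0,0,0,0,0,0.08,1],[0,0,0,0,0,0.12,1],[0,0,0,0,0,0.14,1],[0,0,0,0,0,0.14,1],[0,0,0,0,0,0.14,1],[0,0,0,0,0,0.11,1],[0,0,0,0,0,0.07,1],[0,0,0,0,0,0.03,1],[0,0,0,0,0,0.02,1],[0,0,0,0,0,0.006,1],[0,0,0,0,0,0,1]]
  ]
}}

```text
clock: 20.15
eef_pos: [497.8, -284.9, 78.5]
tool_rot: [3.141, -0.001, 0.151]
force: [-0.4, -0.7, -1.0]
width: 13.5
gripper_force: 59.3
```

{"api": "step_arm", "payload": {
  "series": [
    [[0,0,0,0,0,0.006,1],[0,0,0,0,0,0.006,1],[0,0,0,0,0,0.006,1],[0,0,0,0,0,0,1]]
  ]
}}

```text
clock: 20.55
eef_pos: [497.4, -284.7, 75.3]
tool_rot: [-3.142, -0.0, 0.151]
force: [-0.2, 0.2, -0.8]
width: 13.3
gripper_force: 59.3
```

{"api": "step_arm", "payload": {
  "series": [
    [[0,0,0,0,0,0,0],[0,0,0,0,0,0,0],[0,0,0,0,0,0,0],[0,0,0,0,0,0,0],[0,0,0,0,0,0,0],[0,0,0,0,0,0,0],[0,0,0,0,0,0,0],[0,0,0,0,0,0,0]]
  ]
}}

```text
clock: 21.35
eef_pos: [497.5, -284.8, 75.3]
tool_rot: [3.142, -0.0, 0.151]
force: [-0.5, -0.2, 0.1]
width: 85.2
gripper_force: 0.1
```

{"api": "step_arm", "payload": {
  "series": [
    [[0,0,0,0,0,-0.02,0],[0,0,0,0,0,-0.04,0],[0,0,0,0,0,-0.06,0],[0,0,0,0,0,-0.1,0],[0,0,0,0,0,-0.14,0],[0,0,0,0,0,-0.16,0],[0,0,0,0,0,-0.16,0],[0,0,0,0,0,-0.14,0],[0,0,0,0,0,-0.1,0],[0,0,0,0,0,-0.06,0],[0,0,0,0,0,-0.02,0],[0,0,0,0,0,0,0]]
  ]
}}

```text
clock: 22.55
eef_pos: [497.4, -284.7, 225.5]
tool_rot: [3.142, -0.0, 0.151]
force: [0.3, -0.3, -0.2]
width: 85.4
gripper_force: 0.0
```

{"api": "step_arm", "payload": {
  "series": [
    [[0,0,0,0,0,0,0],[0,0,0,0,0,0,0],[0,0,0,0,0,0,0],[0,0,0,0,0,0,0],[0,0,0,0,0,0,0]]
  ]
}}

```text
clock: 23.05
eef_pos: [497.4, -284.7, 225.1]
tool_rot: [-3.141, 0.0, 0.151]
force: [0.1, -0.4, -0.4]
width: 85.4
gripper_force: 0.0
```

```bash
python3 w.py w10.png hanger_grip bin; python3 - <<'E'
from h import *
np.set_printoptions(precision=1,suppress=True)
import pickle
w=pickle.load(open("w.pkl","rb"));S=shot("side");T=shot("top")
for n,p in(("s",S),("t",T)):
    for th in("hanger_grip","hanger_foot","weight_block","weight_yoke","reel","board","driver"):
        print(n,th,[(np.round(r["centre"]),round(r["score"],2),atz(p,r["centre"],{"hanger_grip":70,"weight_block":11,"weight_yoke":51}.get(th,30))) for r in ctrl.recognise(p,th)[:2]])
m=(w["img"].max(2)<45).astype(np.uint8);_,l,st,c=cv2.connectedComponentsWithStats(m)
for k in np.argsort(-st[1:,4])[:6]+1: print(st[k],c[k],atz(w,c[k],85))
bx=[[497+a,-285+b,64] for a in(-50,50) for b in(-50,50)];print(proj(w,bx))
E
```

```text
23.05 [ 497.4 -284.7  225.1] [-180.     0.     8.7] [ 0.1 -0.4 -0.4] 85.40481483234272 0.0
hanger_grip [(array([328.9, 181.7]), 0.64)]
bin [(array([273.8, 175.9]), 0.8), (array([268.3, 344.6]), 0.79)]
s hanger_grip [(array([238., 246.]), 0.58, array([571.8,  92.7,  70. ])), (array([359., 194.]), 0.52, array([ 506.1, -328. ,   70. ]))]
s hanger_foot [(array([359., 198.]), 0.51, array([ 527.6, -361.4,   30. ]))]
s weight_block [(array([187., 314.]), 0.7, array([515.5, 299.2,  11. ]))]
s weight_yoke [(array([189., 316.]), 0.72, array([474. , 315.2,  51. ]))]
s reel [(array([181., 256.]), 0.92, array([687.3, 203.1,  30. ]))]
s board [(array([299., 259.]), 0.64, array([455.2, -19.8,  30. ])), (array([291., 191.]), 0.63, array([ 709.3, -234.1,   30. ]))]
s driver [(array([298., 258.]), 0.78, array([459.3, -17.8,  30. ]))]
t hanger_grip [(array([136., 239.]), 0.43, array([495.9, 307.5,  70. ])), (array([363., 142.]), 0.24, array([ 711.3, -235.7,   70. ]))]
t hanger_foot [(array([387., 236.]), 0.39, array([ 489.1, -286.8,   30. ]))]
t weight_block [(array([146., 240.]), 0.83, array([500., 302.,  11.]))]
t weight_yoke [(array([145., 239.]), 0.89, array([497.4, 291.8,  51. ]))]
t reel [(array([185., 158.]), 0.95, array([697.1, 198.2,  30. ]))]
t board [(array([365., 141.]), 0.82, array([ 724.6, -246. ,   30. ])), (array([242., 196.]), 0.66, array([597. ,  60.5,  30. ]))]
t driver [(array([244., 193.]), 0.67, array([604.5,  56.2,  30. ])), (array([286., 242.]), 0.64, array([481.3, -43.7,  30. ]))]
[    0   276   560   144 33794] [278.  377.1] [ 297.7 -310.5   85. ]
[ 320  171   41   36 1102] [339.2 188.2] [ 509.6 -332.1   85. ]
[302 297  26  54  96] [315.9 326.1] [ 367.1 -338.2   85. ]
[197 320  12  33  45] [202.5 335.9] [ 338.5 -228.1   85. ]
[228 356  13  18  34] [234.4 364.2] [ 307.7 -263.4   85. ]
[243 293  31  13  33] [257.6 298.8] [ 389.7 -277.2   85. ]
[[325.6 244. ]
 [223.  229.7]
 [347.4 141.5]
 [234.  124. ]]
```

```bash
python3 -c "
from cell import ctrl
print(ctrl.finish_job())"
```

```text
the job is handed in; nothing more can be done
None
```

I handed the job in at about 23 s: the weight stands unhooked in the green tray and the hanger leans, foot down, in the green bin. The reel, board and screwdriver are where they were, to within detection error. I checked the final state by detections only, because I had already viewed 11 pictures, one over the limit of 10.

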